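Sort two fragment slides and hold the sound one in the label reader

TASK

Two glazed parchment slides lie on the light pad. Lay the slide with the red tag flat in the nest of the repair tray (either way round) and let go of it, then take the slide with the green tag, find its frosted end by the corner notch, feed it label up, frosted end first, into the throat of the label reader so that the notch passes the key, push it fully home against the spring gate and finish while still gripping it and holding it pressed home. The slides are glass, so do not drop them, and leave the other things on the bench where they are.

Things in the scene. Friction and masses are not known exactly. Their poses are not given: they have to be found in the camera images.
- slide_green: green-tagged glazed fragment slide, loose, 0.11 kg: glass 120 x 48 x 10 mm, taped edges, starts label face up, turned any way. Origin: centre of its underside; z out of the label face, +x along its length to the white frosted end (last 32 mm, dot code and round green tag on top). Notch 8 x 8 mm through the corner at +x, +y (far left, label up, frosted end away from you). Pinch across the width
- slide_green_notch (a point): point at the middle of the green slide's notch, level with its upper face: 56 mm toward the frosted end and 20 mm to +y from the slide's origin, 10 mm above its underside
- slide_red: red-tagged glazed fragment slide, loose, 0.11 kg: glass 120 x 48 x 10 mm, taped edges, starts label face up, turned any way. Origin: centre of its underside; z out of the label face, +x along its length to the white frosted end (last 32 mm, dot code and round red tag on top). Notch 8 x 8 mm through the corner at +x, +y (far left, label up, frosted end away from you). Pinch across the width
- light_pad: fixed LED light pad, 240 x 320 x 8 mm, flat luminous top with black side strips; both slides lie on it. Origin: centre of its underside; its top is 8 mm higher, y is its long direction
- repair_tray: fixed repair tray, wood and dark foam, two red dots, 170 x 109 x 14 mm. Origin: centre of its underside; x along its length. Nest in the middle, 128 (x) by 56 mm (y), floor 6 mm above the origin, walls 8 mm high. Midway on both long sides the wall is open for the fingers from x = -33 to +33 mm, down to the nest floor and out past the tray's edge
- reader: fixed label reader, pale plastic, dark window on top, 150 x 116 mm, 50 mm high over the throat, 64 mm behind. Origin: centre of its underside; +x is the feed direction. Throat opens in the front at x = -75 mm: y = -26 to 26 mm between its cheeks (flared over the first 16 mm), floor z = 14, roof z = 30 mm; a 60 mm wide tongue slopes down outside it to x = -93 mm
- reader_mouth (a point): middle of the reader's mouth on the throat floor (x = -75, y = 0, z = 14 mm in the reader's frame); same axes as the reader
- reader_key (a point): front face of the brass key in the throat's left inner corner (x = -31, y = 22, z = 21 mm in the reader's frame; it fills y = 18.5 to 26 mm). Only the notched corner clears it; any other corner stops there with the gate at 6 mm
- reader_home (a point): where the slide's origin is when the slide is fully home resting on the throat floor (x = -85, y = 0, z = 14 mm in the reader's frame; same axes as the slide): 50 mm of the slide is inside, 70 mm stands out in front of the mouth
- reader_gate (a joint): travel of the orange spring gate into the reader in m: 0 out (its face 38 mm inside the mouth), 0.012 fully home on its stop. The spring pushes back with 2.5 N at first, 6.7 N at the stop, and throws the slide back out when it is let go
- loupe: small black folding loupe, 42 x 42 x 10 mm, loose; leave alone
- spool_pale: spool of pale thread, 33 mm across, 40 mm high, loose; leave alone
- spool_brown: spool of brown thread, 33 mm across, 40 mm high, loose; leave alone
- bone_folder: bone folder lying flat, 22 x 153 x 4 mm, loose; leave alone

How it is judged:
By the outcome, as a careful person would: the job done as asked, in the order asked, and still so for the second after the job is handed in, while the arm keeps its last pose, push and grip.
It also fails if it takes over 53 s, if anything falls off the work surface, if the arm or the gripper's body presses on something with over 40 N, if the wrist force passes 120 N, or if a joint passes its speed limit or range.

ROBOT

A 7-joint arm with a two-finger parallel gripper is mounted at the origin on a cart in front of the work surface, level with it; the furniture and walls round the work are solid. World frame = base frame: x ahead of the robot, y to its left, z up, the work surface at z = 0. Lengths are in m, angles in rad, forces in N, time in s.
With the tool pointing down it reaches from about 0.4 to 0.85 m from the base axis. Payload 6.9 kg.
Tool frame: the origin (TCP) lies at the very end of the fingers, on their centre line; the grasp point (between the pads) lies 19 mm behind it; z points along the fingers, y is the line along which they close (so a half turn about z gives the same grasp; the last joint's range is limited). The gripper opens to 85 mm and grips with 20 to 120 N. Pads are 22 mm wide; open, the fingers measure 114 mm over their backs; the gripper's body (76 mm by 85 mm) begins 54 mm behind the grasp point. The pads swing forward as they close: fully open they stand 13 mm farther back than shut.
Start: joints at [1.329, 0.507, -0.238, 1.5, 0.126, 1.149, -0.155], TCP at [0.212, -0.588, 0.231] pointing down, gripper open.
Joint ranges: [-3.08, 3.08], [-0.24, 2.05], [-1.43, 1.35], [0, 2.5], [-1.52, 4.66], [0.17, 1.96], [-2.89, 2.89]. Speed limits (rad/s): [2.39, 2.39, 3.14, 3.14, 3.14, 3.14, 3.14].

INTERFACE

Orientations are given as a unit quaternion [x, y, z, w].
In Python, from plant import arm, capture, outline_of gives the robot as it stands. The module is installed in compiled form; this text tells all that it offers.
- The arm moves only by the shell command python3 -m jog 'ROWS' [FORCE]. ROWS is a JSON object of lists of equal length, an entry for each row: "xyz": the shift along the world's x, y, z in m, a list of three; "yaw": the turn about the world's z in degrees; "grip": the opening, from -1 (shut) to 1 (fully open). A call has 1 to 20 rows; each row shifts and turns the commanded pose from where the row before left it; what a row does not reach is not made up. A row lasts 1/8 s, in which the tool goes at most 62.5 mm and 10.7 degrees, less where a joint would pass 70% of its speed; a pose out of reach is approached as far as the arm can. A call is refused whole if a number of a shift passes 0.0625 or a number of a turn 10.7, either way. A call with a gripper value outside its range is refused whole. The fingers move at their own pace and stop on an object; FORCE is the grip in N (left out, the last holds). Time passes only in rows, so rows that do not move let the fingers close. It gives the time, the measured TCP pose, the force, the opening and the grip force at its end, in the units of the state.
- arm.state(): the state, without advancing time (a new reading comes with each control period).
- capture(name): name is "scene" or "top" or "wrist"; returns a dict with "pixels" (420x560x3 uint8, red, green, blue), "z_map" (420x560 float32, m along the optical axis (not along the pixel's ray), 0 where there is no reading), "fx", "fy", "cx", "cy" (pixels), "R" (3x3) and "t" (3): a world point X has camera coordinates R X + t; the wrist camera has in their place "T_tool_cam" (4x4, takes a point from camera to tool coordinates, whose origin is the TCP and whose axes are the flange's). Camera axes: x right, y down, z forward; pixel columns grow to the right and rows downward; lengths in m; the calibration is good to about 2 mm. A picture is of the moment at which its call begins: read the wrist's pose just before it.
- arm.hand_in(): hands the job in; it is judged then, once.
Trained networks look in a picture, given as the dict that the camera call returned (one of the last four; its "shot" number tells which), for a name from the list of things; names that differ only in an ending like _2 or _b are one class to them, and where a whole thing is asked for, a point or a joint stands for the part that bears it (a point fixed in the world has none). Each returns a list of dicts, best first, with "p" (0 to 1); they miss things now and then, are a little off and sometimes report something else, mostly with a low value. They report only what shows in the picture. A call takes as long as a camera call.
- outline_of(name, picture): "mask" (420x560 bool, what is visible of it) and "rect" ([left, top, right, bottom] in pixels, round what is visible of it).
The state is a dict: "time_s": time; "qpos": joint angles; "qvel": joint speeds; "tau": joint torques, N m; "ee_pos": TCP position; "orientation": TCP orientation; "contact_force": force on the tool from outside, world axes, zero at the start; "moment": the same for the moment, N m; "grip_width": opening from 0.0 (shut) to 1.0 (fully open); "gripper_force": force on a finger pad.
Only numpy, scipy, OpenCV 4.12 (cv2) and the standard library are available. Lean on these libraries where they do the work, as an engineer would, in place of code of your own. Each camera call takes 0.05 s, during which the arm holds its last target. There are 200 camera calls.

## Working session

There is one attempt and no reset: what is moved stays moved. The work goes in short steps, Python scripts to look and compute and a shell command to move; the robot and the scene stay as the last step left them, time stands still between calls to the robot, and variables do not carry over. Pictures are saved under pics/ and viewed, at most 10 in all, crops included, and the job is handed in when it is done.

```bash
mkdir -p pics; cat > h.py <<'E'
import numpy as np, cv2
from plant import arm, capture, outline_of
from scipy.spatial.transform import Rotation as Ro
def world(c, mask=None, st=None):
    z=c["z_map"]; v,u=np.nonzero((z>0)&(mask if mask is not None else True))
    d=z[v,u]; P=np.c_[(u-c["cx"])/c["fx"]*d,(v-c["cy"])/c["fy"]*d,d]
    if "R" in c: return (P-np.array(c["t"]))@np.array(c["R"]), u, v
    T=np.array(c["T_tool_cam"]); P=P@T[:3,:3].T+T[:3,3]
    return Ro.from_quat(st["orientation"]).apply(P)+st["ee_pos"], u, v
def save(c,n): cv2.imwrite("pics/"+n,c["pixels"][:,:,::-1])
E
python3 - <<'E'
from h import *
s=arm.state(); print(s["time_s"],s["ee_pos"],s["orientation"],s["grip_width"])
a=capture("top"); b=capture("scene")
cv2.imwrite("pics/top.png",a["pixels"][:,:,::-1]);save(b,"scene.png")
for n in ["slide_green","slide_red","repair_tray","reader","light_pad","loupe","spool_pale","spool_brown","bone_folder"]:
    r=outline_of(n,a)
    for q in r[:2]:
        P,u,v=world(a,q["mask"]); 
        if len(P)<5: print(n,q["p"],q["rect"]);continue
        zz=np.percentile(P[:,2],[5,50,95]); Q=P[:,:2]
        rc=cv2.minAreaRect((Q*1000).astype(np.float32))
        print(n,round(q["p"],2),q["rect"],np.round(zz,3),np.round(rc[0]),np.round(rc[1]),round(rc[2],1))
E
```

```text
0.0 [ 0.21215257 -0.58735942  0.2304264 ] [ 9.85000697e-01  1.72548030e-01 -1.99732589e-04 -8.73817207e-04] 0.9962159819655294
slide_green 0.94 [292.6, 210.8, 325.0, 243.5] [0.008 0.017 0.025] [516. -75.] [ 49. 122.] 42.3
slide_red 0.76 [260.6, 221.4, 277.5, 257.4] [0.009 0.017 0.024] [479.  81.] [ 46. 122.] 77.7
slide_red 0.64 [361.7, 123.7, 408.3, 203.9] [0.006 0.053 0.068] [ 731. -380.] [130. 302.] 65.4
repair_tray 0.83 [170.3, 207.4, 204.1, 251.4] [-0.002  0.008  0.018] [518. 366.] [111. 167.] 89.1
repair_tray 0.66 [131.7, 217.6, 158.0, 252.4] [-0.007  0.002  0.01 ] [499. 533.] [147.  25.] 29.8
reader 0.7 [362.0, 156.8, 407.1, 207.3] [0.013 0.053 0.068] [ 672. -348.] [118. 168.] 63.9
light_pad 0.89 [240.2, 200.1, 330.9, 268.6] [-0.002  0.007  0.015] [496.  11.] [242. 320.] 1.5
loupe 0.48 [131.6, 218.7, 154.4, 251.8] [-0.005  0.003  0.01 ] [497. 531.] [139.  20.] 30.2
loupe 0.47 [397.6, 250.9, 411.5, 265.4] [-0.001  0.01   0.017] [ 404. -414.] [47. 45.] 57.8
bone_folder 0.47 [130.7, 218.7, 156.3, 252.9] [-0.005  0.003  0.01 ] [498. 532.] [144.  23.] 28.8
```

```bash
python3 - <<'E'
import cv2
a=cv2.imread("pics/top.png"); cv2.imwrite("pics/topc.png",cv2.resize(a[110:290,120:430],None,fx=2.58,fy=2.58,interpolation=cv2.INTER_CUBIC))
E
```

```text
(no output)
```

View pics/topc.png

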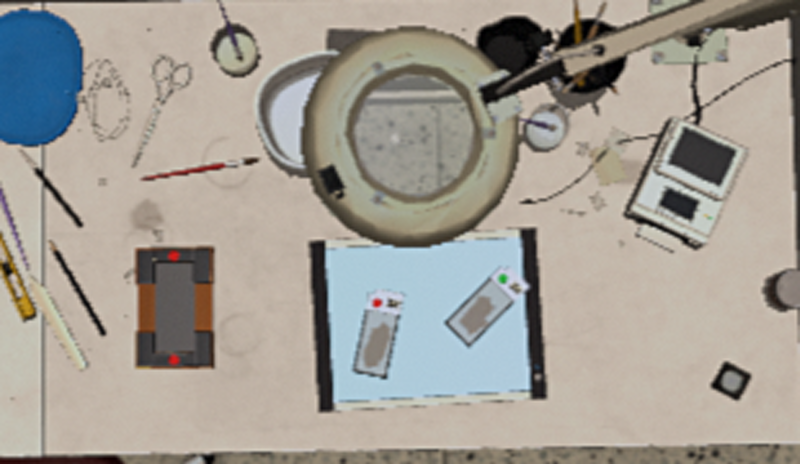

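View pics/scene.png

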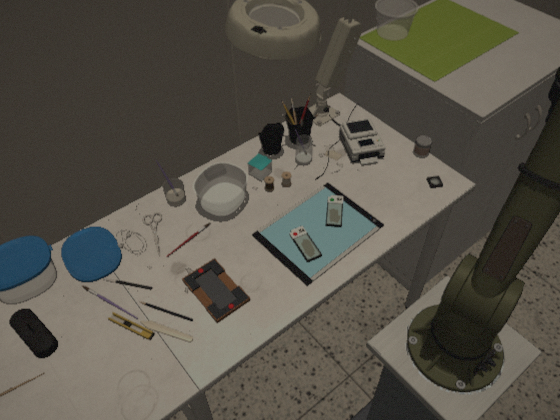

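The pictures show the pad in the middle, with red (crop 380,335) and green (485,305) both label up and frosted ends toward the far side. The tray is left, the reader right with its mouth facing near-left (tongue at 655,240), and the lamp ring hangs above the far side. The first pictures agree with the network's poses. I'll check the lamp's height, then look from the wrist camera.

```bash
python3 - <<'E'
from h import *
a=capture("top"); P,u,v=world(a)
m=P[:,2]>0.12; 
print(np.round([P[m].min(0),P[m].max(0)],2))
for zl,zh in [(.1,.2),(.2,.3),(.3,.4),(.4,.5),(.5,.6),(.6,.8),(.8,1.2)]:
    k=(P[:,2]>zl)&(P[:,2]<zh)&(P[:,0]>.4)&(abs(P[:,1])<.6)
    if k.sum()>5: print(zl,k.sum(),np.round([np.percentile(P[k],2,axis=0),np.percentile(P[k],98,axis=0)],2).tolist())
w=capture("wrist"); print(np.round(w["T_tool_cam"],3).tolist(),w["fx"])
E
python3 -m jog '{"xyz":[[0.03,0.03,0.02],[0.045,0.03,0.01],[0.045,0.03,0.01],[0.045,0.03,0.01],[0.045,0.03,0.01],[0.045,0.03,0],[0.045,0.03,0],[0.04,0.03,0],[0.03,0.02,0],[0,0,0],[0,0,0]],"yaw":[-5,-5,-5,-5,-5,-5,-5,-5,-5,0,0],"grip":[1,1,1,1,1,1,1,1,1,1,1]}'
```

```text
[[-0.08 -0.89  0.12]
 [ 0.97  0.99  0.86]]
0.1 4239 [[0.43, -0.54, 0.1], [0.96, 0.56, 0.2]]
0.2 7193 [[0.42, -0.6, 0.2], [0.96, 0.55, 0.3]]
0.3 4430 [[0.86, -0.57, 0.3], [0.96, 0.57, 0.4]]
0.4 5136 [[0.96, -0.58, 0.4], [0.96, 0.58, 0.5]]
0.5 7323 [[0.77, -0.57, 0.5], [0.96, 0.57, 0.6]]
0.6 25627 [[0.58, -0.56, 0.61], [0.97, 0.57, 0.8]]
0.8 4689 [[0.96, -0.52, 0.8], [0.97, 0.58, 0.85]]
[[0.001, -0.95, -0.314, 0.081], [1.0, 0.001, 0.0, 0.0], [0.0, -0.314, 0.95, -0.143], [0.0, 0.0, 0.0, 1.0]] 289.11531364416106
time_s: 2.02
ee_pos: [0.5819, -0.3284, 0.2911]
orientation: [0.976, -0.217, -0.0, 0.0]
contact_force: [-0.1, -0.2, 0.5]
grip_width: 1.002
gripper_force: 0.0
```

```bash
cat >> h.py <<'E'
def fit(P,zlo,zhi):
    k=(P[:,2]>zlo)&(P[:,2]<zhi); Q=P[k]
    r=cv2.minAreaRect((Q[:,:2]*1000).astype(np.float32))
    return np.round(r[0],1),np.round(r[1],1),round(r[2],2),np.round(np.percentile(Q[:,2],[5,50,95]),4)
E
python3 - <<'E'
from h import *
s=arm.state(); w=capture("wrist"); save(w,"w1.png")
for n in ["reader","slide_green"]:
  for q in outline_of(n,w)[:1]:
    P,u,v=world(w,q["mask"],s); print(n,q["p"],q["rect"])
    for lo,hi in [(.01,.07),(.04,.056),(.058,.07)]:
        try: print(lo,hi,fit(P,lo,hi))
        except Exception as e: print(e)
E
```

```text
reader 0.74 [214.8, 0.2, 309.5, 165.5]
0.01 0.07 (array([ 690.7, -355.4]), array([116.3, 203.9]), 64.26, array([0.0459, 0.0616, 0.0649]))
0.04 0.056 (array([ 683.5, -351.6]), array([116.4, 147.9]), 63.94, array([0.0471, 0.0503, 0.052 ]))
0.058 0.07 (array([ 709.4, -364.4]), array([103.6,  81.4]), 64.27, array([0.061 , 0.0636, 0.0652]))
slide_green 0.71 [132.3, 241.6, 176.6, 299.1]
0.01 0.07 (array([516.6, -71.8]), array([ 48.3, 121.6]), 44.05, array([0.0166, 0.0185, 0.0199]))
index -1 is out of bounds for axis 0 with size 0
index -1 is out of bounds for axis 0 with size 0
```

View pics/w1.png

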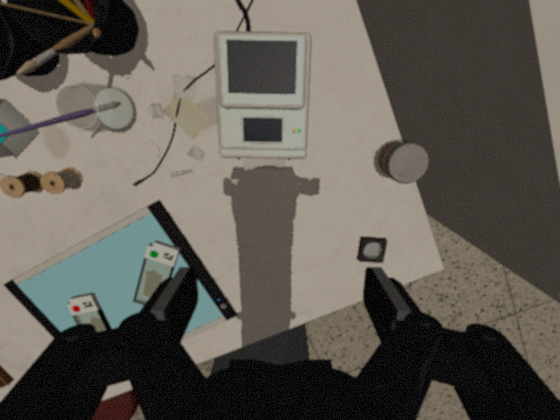

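```bash
python3 - <<'E'
from h import *
s=arm.state(); w=capture("wrist")
P,u,v=world(w,outline_of("reader",w)[0]["mask"],s)
for deg in (-25.9,):
  a=np.radians(deg); ex=np.array([np.cos(a),np.sin(a)]); ey=np.array([-ex[1],ex[0]])
  X=P[:,:2]@ex; Y=P[:,:2]@ey
  k=(P[:,2]>.045)&(P[:,2]<.056)
  print(np.percentile(X[k],[0,.5,1,2]))
  for z0,z1 in[(.045,.056),(.058,.07)]:
    k=(P[:,2]>z0)&(P[:,2]<z1); print(np.percentile(Y[k],[0,1,99,100]), np.percentile(X[k],[0,1,99,100]))
  # front edge yaw: front-most X per lateral bin, in top face
  k=(P[:,2]>.045)&(P[:,2]<.056); b=np.arange(Y[k].min()+.012,Y[k].max()-.012,.004)
  f=[(y+.002,X[k][(Y[k]>=y)&(Y[k]<y+.004)].min()) for y in b if ((Y[k]>=y)&(Y[k]<y+.004)).any()]
  f=np.array(f); p=np.polyfit(f[:,0],f[:,1],1); print("front",np.median(f[:,1]),"yawerr",-np.degrees(p[0]))
E
python3 -m jog '{"xyz":[[-0.01,0.03,-0.005],[-0.02,0.055,-0.005],[-0.02,0.055,-0.005],[-0.02,0.055,-0.005],[-0.02,0.055,-0.005],[-0.02,0.055,-0.005],[-0.01,0.045,0],[0,0.01,0],[0,0,0]],"yaw":[2,2,2,2,2,2,1,0,0],"grip":[1,1,1,1,1,1,1,1,1]}'
python3 - <<'E'
from h import *
s=arm.state(); w=capture("wrist"); save(w,"w2.png")
print(s["ee_pos"],s["orientation"])
for n in ["slide_red","slide_green"]:
  for q in outline_of(n,w)[:2]:
    P,u,v=world(w,q["mask"],s); print(n,q["p"],q["rect"],fit(P,.014,.03),fit(P,.0,.03))
E
```

```text
[0.69467255 0.69557147 0.69604177 0.69682422]
[-0.07594088 -0.07495414  0.03876481  0.03982637] [0.69467255 0.69604177 0.84114942 0.8421982 ]
[-0.06971652 -0.06819182  0.03175585  0.03382254] [0.75642415 0.75777208 0.83649929 0.8380178 ]
front 0.6955519255940541 yawerr 0.41060738273278
time_s: 3.4
ee_pos: [0.4626, 0.032, 0.2616]
orientation: [0.994, -0.105, 0.0, 0.0]
contact_force: [0.5, 0.6, 0.2]
grip_width: 0.997
gripper_force: 0.0
[0.46263452 0.03198591 0.26160223] [ 9.94420406e-01 -1.05488608e-01  4.50204550e-04  8.24346454e-05]
slide_red 0.81 [220.9, 129.0, 263.3, 218.7] (array([479.6,  82.2]), array([ 48.1, 119.3]), 77.25, array([0.0173, 0.0186, 0.0199])) (array([477.7,  83. ]), array([ 50.9, 124.7]), 77.1, array([0.017 , 0.0186, 0.0199]))
slide_green 0.56 [307.4, 74.3, 390.6, 166.8] (array([517., -71.]), array([ 48.4, 120. ]), 43.96, array([0.0172, 0.0185, 0.0199])) (array([517. , -70.9]), array([ 48.4, 120. ]), 43.91, array([0.0171, 0.0185, 0.0199]))
```

View pics/w2.png

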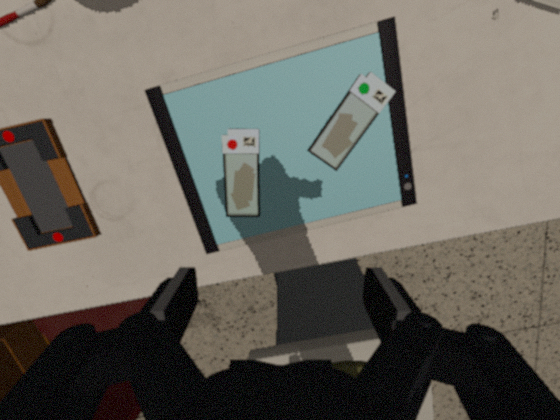

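Wrist view confirms both slides label up: red (240,172) with the notch at its upper-left corner (225,131), green (352,120) with the notch at its frosted end's left corner. Picking red now.

```bash
python3 -m jog '{"xyz":[[0.009,0.025,-0.04],[0.008,0.025,-0.06],[0,0,-0.055],[0,0,-0.045],[0,0,-0.025],[0,0,-0.015],[0,0,-0.0136],[0,0,0],[0,0,0]],"yaw":[-0.6,0,0,0,0,0,0,0,0],"grip":[1,1,1,1,1,1,1,1,1]}' 40
python3 -m jog '{"xyz":[[0,0,0],[0,0,0],[0,0,0],[0,0,0],[0,0,0],[0,0,0]],"yaw":[0,0,0,0,0,0],"grip":[-1,-1,-1,-1,-1,-1]}' 40
```

```text
time_s: 4.68
ee_pos: [0.4795, 0.0808, 0.0108]
orientation: [0.994, -0.111, 0.0, -0.0]
contact_force: [0.1, 0.4, -0.6]
grip_width: 0.997
gripper_force: 0.0
time_s: 5.42
ee_pos: [0.4794, 0.0812, 0.0113]
orientation: [0.994, -0.111, 0.001, -0.0]
contact_force: [-1.4, 0.7, 8.5]
grip_width: 0.54
gripper_force: 39.9
```

```bash
python3 -m jog '{"xyz":[[0,0,0.01],[0,0,0.02],[0,0,0.03],[0,0.03,0.03],[0.006,0.045,0.03],[0.006,0.045,0.02],[0.006,0.045,0],[0,0.04,0],[0,0,0],[0,0,0]],"yaw":[0,0,0,2,2,2,2,2,1.8,0],"grip":[-1,-1,-1,-1,-1,-1,-1,-1,-1,-1]}'
python3 - <<'E'
from h import *
s=arm.state(); w=capture("wrist"); save(w,"w3.png")
print(s["ee_pos"],s["orientation"])
for n in ["repair_tray","slide_red"]:
  for q in outline_of(n,w)[:1]:
    P,u,v=world(w,q["mask"],s); print(n,q["p"],q["rect"],fit(P,.01,.02) if n[0]=="r" else fit(P,.05,.3))
hsv=cv2.cvtColor(w["pixels"],cv2.COLOR_RGB2HSV); m=((hsv[...,0]<8)|(hsv[...,0]>172))&(hsv[...,1]>190)&(hsv[...,2]>90)
n,l,st,c=cv2.connectedComponentsWithStats(m.astype(np.uint8))
for i in range(1,n):
  if st[i,4]>15:
    P,_,_=world(w,l==i,s); print(np.round(c[i]),st[i,4],np.round(np.median(P,0),4))
E
```

```text
time_s: 6.68
ee_pos: [0.4968, 0.2852, 0.1504]
orientation: [1.0, -0.008, -0.0, 0.001]
contact_force: [-0.1, -0.9, -0.2]
grip_width: 0.543
gripper_force: 41.6
[0.49679224 0.28522275 0.15042787] [ 9.99966710e-01 -8.13920203e-03 -2.46348212e-04  5.21686316e-04]
repair_tray 0.91 [124.0, 87.4, 252.7, 258.5] (array([519.6, 368.2]), array([109.3, 170.2]), 89.71, array([0.0132, 0.0146, 0.0158]))
slide_red 0.74 [229.6, 161.3, 331.5, 365.4] (array([496.7, 285. ]), array([ 48.3, 120.2]), 89.03, array([0.1566, 0.1576, 0.1586]))
[186. 100.] 197 [0.5926 0.3681 0.0152]
[259. 203.] 475 [0.5372 0.295  0.158 ]
[202. 248.] 134 [0.4464 0.3684 0.0148]
```

View pics/w3.png

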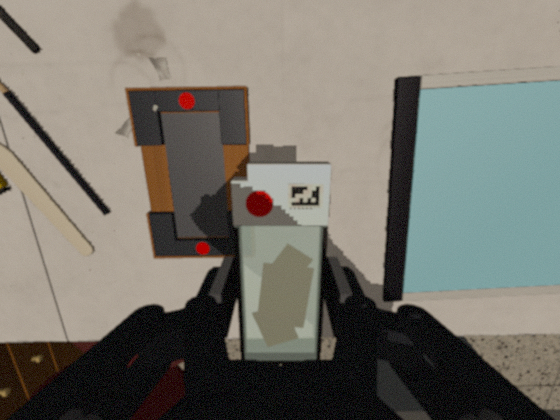

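Image shows red held level (280,260), its tag at (259,203), tray at (190,172) clear and square. Moving over it.

```bash
python3 -m jog '{"xyz":[[0.005,0.02,-0.01],[0.009,0.033,-0.03],[0.009,0.02,-0.04],[0,0.01,-0.02],[0,0,-0.015],[0,0,0],[0,0,0]],"yaw":[0.6,0,0,0,0,0,0],"grip":[-1,-1,-1,-1,-1,-1,-1]}'
python3 - <<'E'
from h import *
s=arm.state(); w=capture("wrist")
print(s["ee_pos"],s["orientation"])
for n in ["repair_tray","slide_red"]:
  for q in outline_of(n,w)[:1]:
    P,u,v=world(w,q["mask"],s); print(n,q["p"],q["rect"],fit(P,.01,.02) if n[0]=="r" else fit(P,.03,.3))
E
```

```text
time_s: 7.7
ee_pos: [0.5208, 0.3686, 0.0366]
orientation: [1.0, -0.003, 0.001, -0.0]
contact_force: [-0.7, 0.8, -1.1]
grip_width: 0.544
gripper_force: 41.6
[0.52077604 0.36862587 0.03660487] [ 9.99993995e-01 -3.37497900e-03  7.40774894e-04 -2.66129948e-04]
repair_tray 0.88 [179.7, 109.3, 381.1, 357.4] (array([519.6, 368.4]), array([109.2, 169.5]), 89.67, array([0.0135, 0.0146, 0.0157]))
```

```bash
python3 -m jog '{"xyz":[[-0.001,0,-0.01],[0,0,-0.008],[0,0,-0.006],[0,0,-0.0035],[0,0,0],[0,0,0]],"yaw":[0,0,0,0,0,0],"grip":[-1,-1,-1,-1,-1,-1]}'
```

```text
time_s: 8.6
ee_pos: [0.5187, 0.3688, 0.0093]
orientation: [1.0, -0.003, 0.0, 0.0]
contact_force: [-4.6, -4.4, 14.8]
grip_width: 0.54
gripper_force: 43.2
```

```bash
python3 -m jog '{"xyz":[[0,0,0.0005],[0,0,0],[0,0,0],[0,0,0],[0,0,0.01],[0,0,0.03],[0,0,0.05],[-0.01,-0.03,0.05],[0,-0.04,0.04],[0,0,0],[0,0,0]],"yaw":[0,0,0,0,0,0,0,0,0,0,0],"grip":[0.5,1,1,1,1,1,1,1,1,1,1]}'
python3 - <<'E'
from h import *
s=arm.state(); w=capture("wrist"); save(w,"w4.png")
for n in ["repair_tray","slide_red"]:
  for q in outline_of(n,w)[:1]:
    P,u,v=world(w,q["mask"],s); print(n,q["p"],q["rect"],fit(P,.01,.03))
E
```

```text
time_s: 9.98
ee_pos: [0.5088, 0.2994, 0.1887]
orientation: [1.0, -0.003, 0.0, -0.0]
contact_force: [-0.6, 0.5, -0.8]
grip_width: 1.0
gripper_force: 0.0
repair_tray 0.85 [158.2, 100.8, 272.5, 250.8] (array([519.2, 368. ]), array([109.2, 170. ]), 89.93, array([0.0132, 0.0146, 0.0158]))
slide_red 0.86 [194.1, 129.2, 244.3, 238.0] (array([518.6, 368.6]), array([ 48.6, 119.7]), 89.78, array([0.0152, 0.0166, 0.0178]))
```

View pics/w4.png

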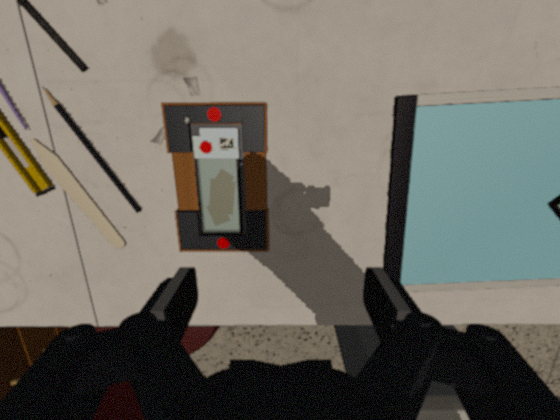

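Red lies flat in the nest (219,185). Now green, gripped 28 mm behind its centre.

```bash
python3 -m jog '{"xyz":[[-0.002,-0.04,0],[-0.002,-0.06,0],[-0.002,-0.06,0],[-0.002,-0.06,0],[-0.002,-0.06,0],[-0.001,-0.05,-0.03],[0,-0.02,-0.04],[0,0,-0.04],[0,0,-0.03],[0,0,-0.02],[0,0,-0.01],[0,0,-0.007],[0,0,0],[0,0,0]],"yaw":[-6,-7,-7,-7,-7,-6,-5.6,0,0,0,0,0,0,0],"grip":[1,1,1,1,1,1,1,1,1,1,1,1,1,1]}'
python3 -m jog '{"xyz":[[0,0,0],[0,0,0],[0,0,0],[0,0,0],[0,0,0],[0,0,0]],"yaw":[0,0,0,0,0,0],"grip":[-1,-1,-1,-1,-1,-1]}' 70
```

```text
time_s: 11.88
ee_pos: [0.4985, -0.0509, 0.012]
orientation: [0.921, -0.39, 0.0, -0.0]
contact_force: [0.4, -0.6, -0.5]
grip_width: 0.995
gripper_force: 0.0
time_s: 12.62
ee_pos: [0.4982, -0.051, 0.0124]
orientation: [0.921, -0.39, 0.001, -0.0]
contact_force: [-2.3, 1.0, 10.5]
grip_width: 0.527
gripper_force: 69.6
```

```bash
python3 -m jog '{"xyz":[[0,0,0.01],[0,0,0.02],[0,0,0.03],[0,-0.03,0.03],[0.001,-0.045,0.02],[0.001,-0.045,0],[0.001,-0.045,0],[0,-0.035,0],[0,-0.013,0],[0,0,0],[0,0,0]],"yaw":[0,0,0,3,4,4,4,4,1.1,0,0],"grip":[-1,-1,-1,-1,-1,-1,-1,-1,-1,-1,-1]}'
cat > m.py <<'E'
from h import *
import sys
s=arm.state(); w=capture("wrist"); save(w,sys.argv[1])
print(s["ee_pos"],s["orientation"],s["contact_force"])
P,u,v=world(w,outline_of("reader",w)[0]["mask"],s); a=np.radians(-25.8); ex=np.array([np.cos(a),np.sin(a)]); ey=np.array([-ex[1],ex[0]])
print("low",fit(P,.04,.056)); print("hi",fit(P,.058,.07))
k=(P[:,2]>.045)&(P[:,2]<.056);X=P[:,:2]@ex; Y=P[:,:2]@ey
bins=np.arange(Y[k].min()+.01,Y[k].max()-.01,.004); f=np.array([(b+.002,X[k&(Y>=b)&(Y<b+.004)].min()) for b in bins])
print("frontX",np.median(f[:,1]),"yaw",-25.8-np.degrees(np.polyfit(f[:,0],f[:,1],1)[0]),"Y",Y[k].min(),Y[k].max())
m=outline_of("slide_green",w)
if m:
  P,u,v=world(w,m[0]["mask"],s); P=P[abs(P[:,2]-s["ee_pos"][2]-.007)<.02]
  r=fit(P,0,.4); print("slide",m[0]["p"],m[0]["rect"],r)
  c,_,_,_=np.linalg.lstsq(np.c_[(P[:,:2]-P[:,:2].mean(0))@np.c_[ex,ey],np.ones(len(P))],P[:,2],rcond=None)
  print("pitch,roll deg",np.degrees(c[:2]),"z",c[2]-s["ee_pos"][2], "XY range",np.percentile(P[:,:2]@ex,[0,100]),np.percentile(P[:,:2]@ey,[0,100]))
E
python3 m.py w5.png
```

```text
time_s: 14.0
ee_pos: [0.5013, -0.2619, 0.1215]
orientation: [0.975, -0.223, -0.0, -0.001]
contact_force: [-0.3, 0.4, -0.8]
grip_width: 0.525
gripper_force: 71.6
[ 0.50130469 -0.26192792  0.12148962] [ 9.74848094e-01 -2.22869609e-01 -1.59822493e-04 -5.52099347e-04] [-0.34936702  0.44123226 -0.81835703]
low (array([ 626.6, -324.1]), array([116.2,  22.8]), 63.96, array([0.0449, 0.0487, 0.0514]))Traceback (most recent call last):
  File "m.py", line 6, in <module>
    print("low",fit(P,.04,.056)); print("hi",fit(P,.058,.07))
                                             ~~~^^^^^^^^^^^^
  File "h.py", line 14, in fit
    return np.round(r[0],1),np.round(r[1],1),round(r[2],2),np.round(np.percentile(Q[:,2],[5,50,95]),4)
                                                                    ~~~~~~~~~~~~~^^^^^^^^^^^^^^^^^^
    return _quantile_unchecked(
        a, q, axis, out, overwrite_input, method, keepdims, weights)
    return _ureduce(a,
                    func=_quantile_ureduce_func,
    ...<5 lines>...
                    overwrite_input=overwrite_input,
                    method=method)
    r = func(a, **kwargs)
    result = _quantile(arr,
                       quantiles=q,
    ...<2 lines>...
                       out=out,
                       weights=wgt)
    slices_having_nans = np.isnan(arr[-1, ...])
                                  ~~~^^^^^^^^^
IndexError: index -1 is out of bounds for axis 0 with size 0
```

View pics/w5.png

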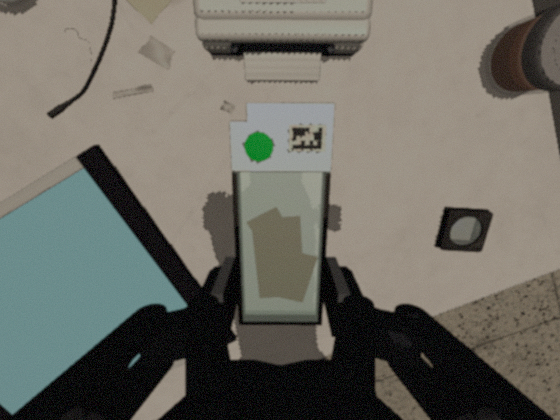

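Green is held level, frosted end ahead, notch at (238,112) on the left; the reader's mouth and tongue (282,65) lie straight ahead.

```bash
sed -i 's/; print("hi".*$//' m.py; python3 m.py w6.png
```

```text
[ 0.50141157 -0.26209315  0.12154343] [ 9.74926476e-01 -2.22526960e-01 -4.79468775e-05 -3.40423064e-04] [-0.0236601   0.74598822 -1.07587317]
low (array([ 626.4, -323.8]), array([116.2,  22.7]), 64.48, array([0.045 , 0.0488, 0.0514]))
frontX 0.6940849133416962 yaw -26.061541323875886 Y -0.07662531000370122 0.03842828150140414Traceback (most recent call last):
  File "m.py", line 13, in <module>
    r=fit(P,0,.4); print("slide",m[0]["p"],m[0]["rect"],r)
  File "h.py", line 14, in fit
    return np.round(r[0],1),np.round(r[1],1),round(r[2],2),np.round(np.percentile(Q[:,2],[5,50,95]),4)
                                                                    ~~~~~~~~~~~~~^^^^^^^^^^^^^^^^^^
    return _quantile_unchecked(
        a, q, axis, out, overwrite_input, method, keepdims, weights)
    return _ureduce(a,
                    func=_quantile_ureduce_func,
    ...<5 lines>...
                    overwrite_input=overwrite_input,
                    method=method)
    r = func(a, **kwargs)
    result = _quantile(arr,
                       quantiles=q,
    ...<2 lines>...
                       out=out,
                       weights=wgt)
    slices_having_nans = np.isnan(arr[-1, ...])
                                  ~~~^^^^^^^^^
IndexError: index -1 is out of bounds for axis 0 with size 0
```

```bash
python3 - <<'E'
t=open("m.py").read().split("m=outline_of(")[0]
t+='''P,u,v=world(w,None,s); d=P-s["ee_pos"]; dx=d[:,:2]@ex; dy=d[:,:2]@ey
k=(abs(d[:,2]-.0075)<.010)&(dx>0.02)&(dx<.12)&(abs(dy)<.03); P=P[k]; dx=dx[k]; dy=dy[k]
c=np.linalg.lstsq(np.c_[dx,dy,np.ones(len(P))],P[:,2],rcond=None)[0]
print("pitch,roll",np.degrees(c[:2]),"topz-tcp at grip",c[2]-s["ee_pos"][2],"n",len(P))
print("dx max",np.percentile(dx,[99,100]))
E=[(b,dy[(dx>b)&(dx<b+.005)].min(),dy[(dx>b)&(dx<b+.005)].max()) for b in np.arange(.025,.085,.01)]; print(np.round(E,4).tolist())
'''
open("m.py","w").write(t)
E
python3 m.py w6.png
```

```text
[ 0.50131019 -0.26294591  0.1215397 ] [ 9.74847316e-01 -2.22873727e-01  3.24078120e-05 -1.03666672e-04] [-0.37557484 -0.54466191 -1.52281726]
low (array([ 626.8, -324.3]), array([116.2,  24.3]), 64.79, array([0.0451, 0.0488, 0.0515]))
frontX 0.6942180608761505 yaw -25.970429577205124 Y -0.07670808699188797 0.038754337786067974
pitch,roll [-0.14978701  0.04519155] topz-tcp at grip 0.005833932810718201 n 13396
dx max [0.08638151 0.0868988 ]
[[0.025, -0.0241, 0.0237], [0.035, -0.0245, 0.0238], [0.045, -0.0244, 0.0237], [0.055, -0.0244, 0.0236], [0.065, -0.0243, 0.0236], [0.075, -0.0243, 0.0234]]
```

```bash
python3 -m jog '{"xyz":[[0,0,-0.02],[0,0,-0.04],[0,0,-0.025],[0,0,-0.0115],[0,0,-0.005],[0,0,0],[0,0,0]],"yaw":[0,0,0,0,0,0,0],"grip":[-1,-1,-1,-1,-1,-1,-1]}'; python3 m.py w7.png
```

```text
time_s: 15.22
ee_pos: [0.5016, -0.2642, 0.0208]
orientation: [0.975, -0.224, 0.001, 0.0]
contact_force: [0.8, 0.1, -0.3]
grip_width: 0.522
gripper_force: 71.6
[ 0.50159154 -0.26423698  0.02080912] [ 9.74680756e-01 -2.23599611e-01  7.77896375e-04  1.81861353e-04] [ 0.76976203  0.12831485 -0.31625417]Traceback (most recent call last):
  File "m.py", line 6, in <module>
    print("low",fit(P,.04,.056))
                ~~~^^^^^^^^^^^^
  File "h.py", line 14, in fit
    return np.round(r[0],1),np.round(r[1],1),round(r[2],2),np.round(np.percentile(Q[:,2],[5,50,95]),4)
                                                                    ~~~~~~~~~~~~~^^^^^^^^^^^^^^^^^^
    return _quantile_unchecked(
        a, q, axis, out, overwrite_input, method, keepdims, weights)
    return _ureduce(a,
                    func=_quantile_ureduce_func,
    ...<5 lines>...
                    overwrite_input=overwrite_input,
                    method=method)
    r = func(a, **kwargs)
    result = _quantile(arr,
                       quantiles=q,
    ...<2 lines>...
                       out=out,
                       weights=wgt)
    slices_having_nans = np.isnan(arr[-1, ...])
                                  ~~~^^^^^^^^^
IndexError: index -1 is out of bounds for axis 0 with size 0
```

```bash
python3 -m jog '{"xyz":[[0.009,-0.0035,-0.001],[0.009,-0.0043,0],[0.009,-0.0044,0],[0.009,-0.0043,0],[0.009,-0.0044,0],[0,0,0],[0,0,0]],"yaw":[0,0,0,0,0,0,0],"grip":[-1,-1,-1,-1,-1,-1,-1]}'
```

```text
time_s: 16.2
ee_pos: [0.5459, -0.2848, 0.0189]
orientation: [0.975, -0.224, -0.0, -0.0]
contact_force: [-0.3, 0.2, -0.2]
grip_width: 0.523
gripper_force: 71.6
```

```bash
python3 -m jog '{"xyz":[[0.0081,-0.0039,0],[0.0081,-0.0039,0],[0.0081,-0.0039,0],[0,0,0],[0,0,0]],"yaw":[0,0,0,0,0],"grip":[-1,-1,-1,-1,-1]}'
```

```text
time_s: 16.82
ee_pos: [0.5704, -0.2966, 0.0189]
orientation: [0.975, -0.224, 0.0, -0.0]
contact_force: [0.0, -0.0, -0.8]
grip_width: 0.524
gripper_force: 71.6
```

```bash
python3 -m jog '{"xyz":[[0.0036,-0.0017,0],[0.0036,-0.0017,0],[0.0036,-0.0018,0],[0,0,0],[0,0,0]],"yaw":[0,0,0,0,0],"grip":[-1,-1,-1,-1,-1]}'
python3 -m jog '{"xyz":[[0.0018,-0.0009,0],[0.0018,-0.0008,0],[0,0,0],[0,0,0]],"yaw":[0,0,0,0],"grip":[-1,-1,-1,-1]}'
```

```text
time_s: 17.45
ee_pos: [0.5781, -0.3003, 0.0183]
orientation: [0.975, -0.223, -0.003, -0.001]
contact_force: [-8.4, 4.4, 4.0]
grip_width: 0.529
gripper_force: 72.3
time_s: 17.95
ee_pos: [0.5801, -0.3014, 0.0182]
orientation: [0.975, -0.223, -0.005, -0.001]
contact_force: [-12.3, 6.2, 7.4]
grip_width: 0.526
gripper_force: 72.8
```

```bash
python3 - <<'E'
from h import *
s=arm.state(); w=capture("wrist"); save(w,"w8.png"); t=capture("scene"); 
print(s["ee_pos"],s["orientation"],s["contact_force"],s["moment"])
a=np.radians(-25.8); ex=np.array([np.cos(a),np.sin(a)]); ey=np.array([-ex[1],ex[0]])
P,u,v=world(w,None,s); d=P-s["ee_pos"]; dx=d[:,:2]@ex; dy=d[:,:2]@ey
for b in np.arange(-.03,.06,.005):
  k=(dx>b)&(dx<b+.005)&(abs(dy)<.018); 
  if k.any(): print(round(b,3),np.round(np.percentile(P[k,2],[5,50,95]),4))
# slide lateral edges near gripper front
for b in np.arange(.015,.04,.005):
  k=(dx>b)&(dx<b+.005)&(abs(d[:,2]-.006)<.004)&(abs(dy)<.03)
  if k.any(): print("lat",round(b,3),dy[k].min(),dy[k].max())
E
```

```text
[ 0.58013678 -0.30135018  0.01821394] [ 9.74694910e-01 -2.23482117e-01 -4.99388090e-03 -7.98714748e-04] [-12.2528832    6.16805928   7.42290929] [1.45260821 2.7705057  0.02513108]
-0.03 [0.023  0.0239 0.0248]
-0.025 [0.023  0.024  0.0247]
-0.02 [0.0232 0.024  0.025 ]
-0.015 [0.0232 0.024  0.025 ]
-0.01 [0.0232 0.0241 0.0251]
-0.005 [0.0232 0.0242 0.0251]
0.0 [0.0233 0.0241 0.0251]
0.005 [0.0234 0.0243 0.0452]
0.01 [0.0243 0.1012 0.1098]
0.015 [0.024  0.1023 0.1138]
0.02 [0.0238 0.1134 0.1167]
0.025 [0.0235 0.0244 0.0253]
0.03 [0.0235 0.0244 0.0254]
0.04 [0.0466 0.0476 0.0488]
0.045 [0.0473 0.0482 0.0492]
0.05 [0.0475 0.0488 0.0503]
0.055 [0.0495 0.0505 0.0516]
lat 0.015 -0.02404310263224877 0.023613820511337417
lat 0.02 -0.02434286133729857 0.023599708354893296
lat 0.025 -0.024425673644676297 0.02353905358066578
lat 0.03 -0.024138206968745822 0.023279369900393282
```

View pics/w8.png

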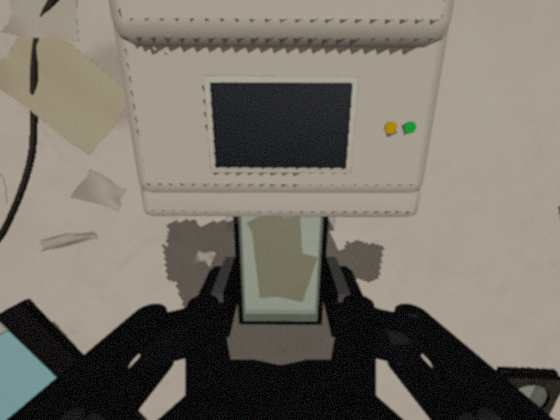

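```bash
python3 -m jog '{"xyz":[[0.0018,-0.0009,0.001],[0.0018,-0.0008,0],[0,0,0],[0,0,0]],"yaw":[0,0,0,0],"grip":[-1,-1,-1,-1]}'
python3 -m jog '{"xyz":[[0.0018,-0.0009,0],[0.0018,-0.0008,0],[0,0,0],[0,0,0]],"yaw":[0,0,0,0],"grip":[-1,-1,-1,-1]}'
```

```text
time_s: 18.55
ee_pos: [0.5819, -0.3022, 0.0183]
orientation: [0.975, -0.223, -0.007, -0.001]
contact_force: [-16.4, 7.4, 5.8]
grip_width: 0.526
gripper_force: 72.6
time_s: 19.05
ee_pos: [0.582, -0.3022, 0.0181]
orientation: [0.975, -0.223, -0.011, -0.002]
contact_force: [-26.0, 12.4, 15.0]
grip_width: 0.523
gripper_force: 73.8
```

```bash
python3 - <<'E'
from h import *
s=arm.state(); w=capture("wrist")
a=np.radians(-25.8); ex=np.array([np.cos(a),np.sin(a)]); ey=np.array([-ex[1],ex[0]])
P,u,v=world(w,None,s); d=P-s["ee_pos"]; dx=d[:,:2]@ex; dy=d[:,:2]@ey
k=(abs(dy)<.015)&(abs(d[:,2]-.006)<.003); print("slide back",dx[k].min(),"X",(P[k,:2]@ex).min())
k=(abs(dy)<.05)&(P[:,2]>.035)&(P[:,2]<.06)&(dx>.03); print("front",np.percentile(dx[k],[0,1]),"X",np.percentile(P[k,:2]@ex,[0,1]))
k=(P[:,2]>.058)&(P[:,2]<.07)&(dx>.05);print("back-step X",(P[k,:2]@ex).min() if k.any() else None)
print(s["orientation"],np.round(s["contact_force"],1),s["time_s"])
E
```

```text
slide back -0.03333347499243165 X 0.6221551432096898
front [0.03833472 0.04068546] X [0.69382334 0.69617408]
back-step X 0.7557033190955401
[ 0.97466393 -0.22340426 -0.010836   -0.00182981] [-26.   12.4  15. ] 19.05
```

The slide is at a hard stop, with its rear about 71.7 mm outside the mouth: home would be 70, the key stop 76. I'll back off while still gripping and use the spring force to tell which.

```bash
python3 -m jog '{"xyz":[[-0.0045,0.0022,0],[-0.0045,0.0022,0],[0,0,0],[0,0,0]],"yaw":[0,0,0,0],"grip":[-1,-1,-1,-1]}'
python3 -m jog '{"xyz":[[-0.0018,0.0009,0.0005],[-0.0018,0.0008,0],[0,0,0],[0,0,0]],"yaw":[0,0,0,0],"grip":[-1,-1,-1,-1]}'
```

```text
time_s: 19.6
ee_pos: [0.5806, -0.3015, 0.0192]
orientation: [0.975, -0.224, -0.003, -0.0]
contact_force: [-5.6, 3.1, -0.2]
grip_width: 0.523
gripper_force: 71.7
time_s: 20.1
ee_pos: [0.5776, -0.3, 0.0198]
orientation: [0.975, -0.224, -0.002, -0.0]
contact_force: [-4.8, 2.2, -0.5]
grip_width: 0.525
gripper_force: 71.6
```

Spring force of 6.4 N at 1.6 mm off the stop and 5.3 N at 4.9 mm off matches the fully-home gate (key stop would give about 4.0 and 2.9). Pressing home again.

```bash
python3 -m jog '{"xyz":[[0.0036,-0.0017,-0.001],[0.0036,-0.0017,0],[0.0027,-0.0013,0],[0,0,0],[0,0,0],[0,0,0]],"yaw":[0,0,0,0,0,0],"grip":[-1,-1,-1,-1,-1,-1]}'
```

```text
time_s: 20.85
ee_pos: [0.5819, -0.3022, 0.0182]
orientation: [0.975, -0.224, -0.008, -0.001]
contact_force: [-19.1, 9.4, 11.4]
grip_width: 0.525
gripper_force: 73.3
```

```bash
python3 -m jog '{"xyz":[[0,0,0],[0,0,0],[0,0,0],[0,0,0]],"yaw":[0,0,0,0],"grip":[-1,-1,-1,-1]}'; python3 -c "
from plant import arm
print(arm.hand_in())"
```

```text
time_s: 21.35
ee_pos: [0.5819, -0.3022, 0.0182]
orientation: [0.975, -0.223, -0.008, -0.001]
contact_force: [-18.7, 9.7, 10.7]
grip_width: 0.523
gripper_force: 73.3
the job is handed in; nothing more can be done
None
```

I handed in the job at 21.4 s: the red slide lies flat in the tray nest and released, and the green slide is still gripped and pressed home in the reader, past the key, with about 21 N against the gate stop (no verdict was returned).

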